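# Make up a row of three cups and cycle the pedal transfer

### The arm

A 7-joint arm with a two-finger parallel gripper is mounted at the origin on the work surface. World frame = base frame: x ahead of the robot, y to its left, z up, the work surface at z = 0. Lengths are in m, angles in rad, forces in N, time in s.
With the tool pointing down it reaches from about 0.4 to 0.85 m from the base axis. Payload 6.9 kg.
Tool frame: the origin (TCP) lies midway between the tips of the shut fingers; the grasp point (between the pads) lies 19 mm behind it; x points along the fingers, z is the direction in which the jaws open and shut, and the axes are right-handed (so a half turn about x gives the same grasp; the last joint's range is limited). The gripper opens to 85 mm and grips with 20 to 120 N. Pads are 22 mm wide; open, the fingers measure 114 mm over their backs; the gripper's body (76 mm by 85 mm) begins 54 mm behind the grasp point. The pads swing forward as they close: fully open they stand 13 mm farther back than shut.
Start: joints at [-1.157, 0.507, -0.238, 1.5, 0.126, 1.149, -0.155], TCP at [0.19, 0.595, 0.231] pointing down, gripper open.
Joint ranges: [-3.08, 3.08], [-0.24, 2.05], [-1.43, 1.35], [0, 2.5], [-1.52, 4.66], [0.17, 1.96], [-2.89, 2.89]. Speed limits (rad/s): [2.39, 2.39, 3.14, 3.14, 3.14, 3.14, 3.14].

### API

Orientations are given as a unit quaternion [w, x, y, z].
In Python, from plant import arm, viewer gives the robot as it stands.
- The arm moves only by the shell command python3 -m creep 'ROWS' [OPENING]. ROWS is JSON, a list of rows, each a list of 4 numbers: the shift along the tool's x, y, z as a fraction of full scale, then the turn about the tool's x as a fraction of full scale. A call has 1 to 8 rows; each row shifts and turns the commanded pose from where the row before left it, along the tool's axes as they then stand; what a row does not reach is not made up. Full scale, the value 1, is 20 mm for a shift and 0.15 rad for a turn. A row lasts 1/10 s, in which the tool goes at most 50 mm and 8.59 degrees, less where a joint would pass 70% of its speed; a pose out of reach is approached as far as the arm can. A call with a number of a shift or a turn outside -1 to 1 is refused whole. A call with a gripper value outside its range is refused whole. OPENING is the gripper command: -1 is shut, 1 is fully open, values between are in proportion, set as the call begins (- or left out, the last holds). The fingers move at their own pace and stop on an object; the grip force is fixed at half the most. Time passes only in rows, so rows that do not move let the fingers close. It gives the time, the measured TCP pose, the force and the opening at its end, in the units of the state.
- arm.state(): the state, without advancing time (a new reading comes with each control period).
- viewer.snapshot(name): name is "scene" or "side" or "wrist"; returns the picture (420x560x3 uint8, red, green, blue); there is no depth.
- viewer.calibration(name): a dict with "mtx" (3x3 intrinsics, pixels), "T" (4x4, takes a point from camera to world coordinates). Camera axes: x right, y down, z forward; pixel columns grow to the right and rows downward; lengths in m; the calibration is good to about 2 mm. The wrist camera is an equidistant fisheye: a pixel r from the principal point sees the ray r / f radians off the axis. A picture is of the moment at which its call begins: read the wrist's pose just before it. calibration takes no time and is no camera call; for the wrist camera it gives the pose at the moment of the call.
- arm.hand_in(): hands the job in, once; it reports no verdict.
The state is a dict: "clock": time; "q": joint angles; "joint_vel": joint speeds; "joint_efforts": joint torques, N m; "tool_pos": TCP position; "ee_rot": TCP orientation; "contact_force": force on the tool from outside, world axes, zero at the start; "wrist_torque": the same for the moment, N m; "finger_gap": finger opening in m.
Only numpy, scipy, OpenCV 4.12 (cv2) and the standard library are available. Lean on these libraries where they do the work, as an engineer would, in place of code of your own. Each camera call takes 0.05 s, during which the arm holds its last target. There are 200 camera calls.

### The job

One steel cup already stands on the dark loading strip of the pedal-driven transfer table: make it up to exactly three, standing upright side by side in a row on the strip, by adding any two of the three cups on the bench, and leave the last cup where it stands. Then press the pedal smoothly down to its stop and keep it there a moment, so that the pusher slides all three onto the white delivery tray still upright, and let the pedal come back up. Leave the flask and the stack of lids alone.

Things in the scene. Friction and masses are not known exactly. Their poses are not given: they have to be found in the camera images.
- cup_a: One of four identical plain stainless-steel cups, 64 mm outer diameter, 60 mm tall, 3 mm wall, open at the top, about 90 g. Origin: centre of its underside; z up its axis. This one starts on the loading strip, anywhere along it up to 100 mm from its middle.
- cup_b: One of four identical plain stainless-steel cups, 64 mm outer diameter, 60 mm tall, 3 mm wall, open at the top, about 90 g. Origin: centre of its underside; z up its axis. Starts on the bench, to the left of the transfer table.
- cup_c: One of four identical plain stainless-steel cups, 64 mm outer diameter, 60 mm tall, 3 mm wall, open at the top, about 90 g. Origin: centre of its underside; z up its axis. Starts on the bench, to the left of the transfer table.
- cup_d: One of four identical plain stainless-steel cups, 64 mm outer diameter, 60 mm tall, 3 mm wall, open at the top, about 90 g. Origin: centre of its underside; z up its axis. Starts on the bench, to the left of the transfer table.
- strip (a point): Middle of the loading strip: a dark rubber inlay, 70 mm wide (x), 308 mm long (y), level with the steel deck of the fixed transfer table, 40 mm above the bench. Axes: x the pushing direction, away from the robot; y along the strip; z up. Side rails 16 mm tall have inner faces at y = +-155 mm. A cup is on the strip with its centre within 25 mm of the strip's middle line.
- pusher_face (a point): Middle of the lower front edge of the pusher blade, at deck height. At rest it is 80 mm behind the strip's middle (strip x = -80 mm). The blade is 296 mm wide with a 390 mm wide top bar, 49 mm tall above the deck. It moves 150 mm in +x in proportion to the pedal angle, and returns with the pedal.
- tray (a point): Middle of the white delivery tray floor, level with the deck, 115 mm (x) by 308 mm (y), 112.5 mm beyond the strip's middle in its +x; same axes as the strip. A fence 28 mm tall closes its far side, 62 mm beyond this point.
- pedal_pad (a point): Point to press: top face of the pedal's rubber tread, on its centre line, 120 mm from the hinge; moves with the tread. The tread is 80 mm wide, 150 mm long, beside the table on the robot's right, its near end raised. At rest the point is about 80 mm above the bench and the tread slopes 0.38 rad; at the stop about 40 mm, 11 mm nearer the robot, slope 0.03 rad. Axes as the strip's when up.
- pedal_hinge (a point): Middle of the pedal's hinge axis, at the tread's far (+x) end, 28 mm above the bench; the axis runs along the table's y. Fixed to the table, axes as the strip's, 255 mm to -y and 60 mm to +x of the strip's middle.
- pedal (a joint): Pedal angle in rad: 0 = up (spring-held), 0.35 = down at its stop. Pressed 120 mm from the hinge it takes about 3 N to start, 8 N at the stop, and up to about 10 N more while it pushes three cups. It springs back by itself when let go.
- flask: Bystander: closed stainless flask, 72 mm diameter, 205 mm tall, standing; origin at the centre of its underside.
- lids: Bystander: stack of four steel lids (one piece), 74 mm diameter, 52 mm tall; origin at the centre of its underside.
Things that resemble listed ones, but are neither listed nor needed, are in the scene too. Leave any green look-alike of the cup_b alone. What is shaped like the cup_a but orange is not meant.

How it is judged:
By the outcome, as a careful person would: the job done as asked, in the order asked, and still so for the second after the job is handed in, with the robot touching nothing.
It also fails if it takes over 64 s, if anything falls off the work surface, if the arm or the gripper's body presses on something with over 40 N, if the wrist force passes 120 N, or if a joint passes its speed limit or range.

## Working session

There is one attempt and no reset: what is moved stays moved. The work goes in short steps, Python scripts to look and compute and a shell command to move; the robot and the scene stay as the last step left them, time stands still between calls to the robot, and variables do not carry over. Pictures are saved under pics/ and viewed, on a budget of 10 in all, crops included, one or two more only if the job needs it, and the job is handed in when it is done.

```bash
mkdir -p pics; ls; python3 - <<'E'
from plant import arm, viewer
import cv2,numpy as np
s=arm.state();print(s['clock'],s['tool_pos'],s['ee_rot'],s['finger_gap'])
for n in("scene","side"):
    i=viewer.snapshot(n);np.save(f'pics/{n}0.npy',i)
    cv2.imwrite(f'pics/{n}0.png',cv2.cvtColor(i,cv2.COLOR_RGB2BGR))
    c=viewer.calibration(n);print(n,np.round(c['mtx'],1).tolist(),np.round(c['T'],3).tolist())
E
```

```text
pics
0.0 [0.18986973 0.59493506 0.2304244 ] [ 0.57044137 -0.41755322  0.57143769  0.41677923] 0.08549563058530996
scene [[483.0, 0.0, 272.3], [0.0, 483.0, 215.3], [0.0, 0.0, 1.0]] [[0.291, 0.776, -0.559, 1.321], [0.957, -0.244, 0.158, -0.182], [-0.014, -0.581, -0.814, 1.181], [0.0, 0.0, 0.0, 1.0]]
side [[432.7, 0.0, 276.8], [0.0, 432.7, 205.6], [0.0, 0.0, 1.0]] [[0.995, -0.065, 0.074, 0.453], [-0.098, -0.586, 0.805, -0.751], [-0.009, -0.808, -0.589, 0.654], [0.0, 0.0, 0.0, 1.0]]
```

View pics/scene0.png

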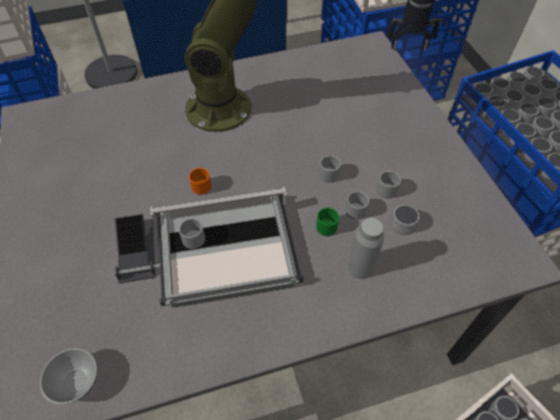

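View pics/side0.png

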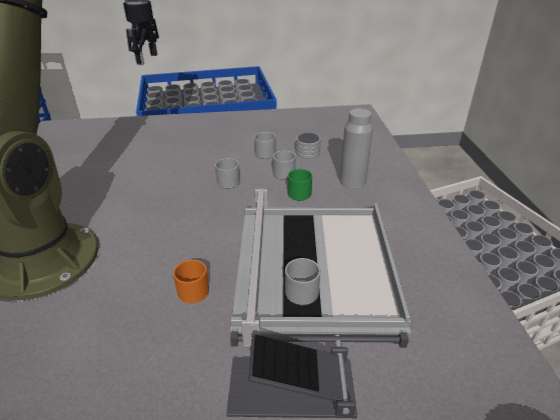

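The scene view shows steel cups at (330,168), (389,184) and (358,205), the lid stack at (405,219), the green look-alike at (327,222) and the orange one at (200,181). cup_a is on the strip at (192,235) and the pedal is at (133,245). The plain steel, open, lidless ones fit the description; I'll confirm that in an enlarged crop.

```bash
cat > h.py <<'E'
import numpy as np,cv2
from plant import arm,viewer
def ray(n,uv,c=None):
    c=c or viewer.calibration(n);K=c['mtx'];T=c['T']
    d=T[:3,:3]@np.array([(uv[0]-K[0,2])/K[0,0],(uv[1]-K[1,2])/K[1,1],1]);return T[:3,3],d
def onz(n,uv,z):
    o,d=ray(n,uv);return o+d*(z-o[2])/d[2]
def px(n,P):
    c=viewer.calibration(n);T=c['T'];p=T[:3,:3].T@(np.array(P)-T[:3,3]);q=c['mtx']@p;return q[:2]/q[2]
def tri(u1,u2,n1='scene',n2='side'):
    o,d=ray(n1,u1);p,e=ray(n2,u2);s=np.linalg.lstsq(np.c_[d,-e],p-o,rcond=None)[0]
    a,b=o+d*s[0],p+e*s[1];return (a+b)/2,np.linalg.norm(a-b)
E
python3 - <<'E'
from h import *
A=cv2.imread('pics/scene0.png')[145:245,300:430];B=cv2.imread('pics/scene0.png')[180:310,105:305]
B2=cv2.imread('pics/side0.png')[120:210,205:335]
a=cv2.resize(A,None,fx=3,fy=3,interpolation=3);b2=cv2.resize(B2,None,fx=3,fy=3,interpolation=3);b=cv2.resize(B,None,fx=2,fy=2,interpolation=3)
c=np.zeros((600,800,3),np.uint8);c[:300,:390]=a;c[300:570,:390]=b2;c[:260,400:800]=b
d=cv2.resize(cv2.imread('pics/side0.png')[180:350,225:415],None,fx=2,fy=2,interpolation=3);c[260:600,400:780]=d
cv2.imwrite('pics/crop0.png',c)
for nm in('scene','side'):
    i=cv2.imread(f'pics/{nm}0.png');g=i.min(2)
    m=((g>170)&(i.max(2)<256)).astype(np.uint8)
    n,l,st,ce=cv2.connectedComponentsWithStats(m)
    for k in range(1,n):
        if st[k,4]>1500:
            cn=cv2.findContours((l==k).astype(np.uint8),0,2)[0][0];print(nm,st[k],cv2.boxPoints(cv2.minAreaRect(cn)).round(1).tolist(), cv2.approxPolyDP(cv2.convexHull(cn),4,True)[:,0].tolist())
    m=(i.max(2)<28).astype(np.uint8);n,l,st,ce=cv2.connectedComponentsWithStats(m)
    for k in range(1,n):
        if st[k,4]>300:
            cn=cv2.findContours((l==k).astype(np.uint8),0,2)[0][0];print(nm,'dark',st[k],cv2.approxPolyDP(cv2.convexHull(cn),3,True)[:,0].tolist())
E
```

```text
scene [ 177  242  111   51 3596] [[173.6999969482422, 259.20001220703125], [282.20001220703125, 241.10000610351562], [287.70001220703125, 274.20001220703125], [179.1999969482422, 292.29998779296875]] [[281, 244], [287, 274], [179, 291], [178, 259]]
scene dark [191  51  30  25 407] [[193, 54], [213, 53], [219, 59], [219, 71], [210, 75], [199, 72], [192, 64]]
scene dark [117 216  28  38 740] [[140, 216], [144, 249], [121, 253], [117, 221]]
scene dark [ 202  218   76   29 1077] [[273, 218], [277, 234], [202, 246], [205, 229]]
scene dark [448 308  44  54 444] [[485, 308], [491, 313], [487, 326], [463, 353], [451, 360], [448, 354]]
side [ 322  215   76  101 5661] [[321.6000061035156, 215.39999389648438], [385.79998779296875, 208.5], [397.0, 314.1000061035156], [332.79998779296875, 321.0]] [[322, 216], [371, 216], [397, 314], [332, 313]]
side dark [134   3  24  51 423] [[149, 3], [157, 33], [151, 53], [136, 45], [134, 34]]
side dark [ 17 151  31  45 421] [[43, 151], [46, 178], [34, 192], [23, 194], [18, 176], [29, 156]]
side dark [268 343  50  48 781] [[273, 348], [286, 343], [315, 352], [317, 390], [269, 379]]
```

View pics/crop0.png

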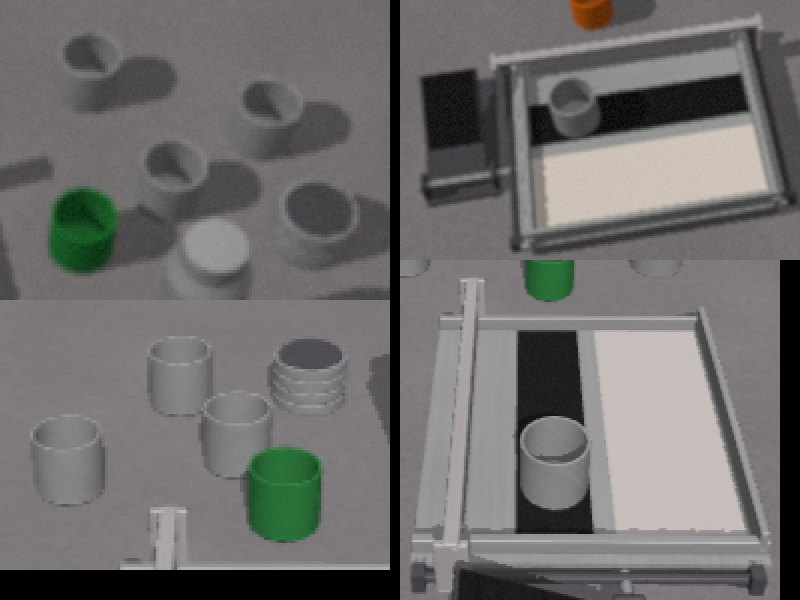

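The crop confirms it: three plain open steel cups, the ribbed grey-topped lid stack, and a green look-alike. Next I'll measure the rims at z=0.06 and the strip at z=0.04, using both views.

```bash
python3 - <<'E'
from h import *
np.set_printoptions(precision=4,suppress=True)
for nm,a,b,z in[('c1',(330.3,163),(227.2,163),.06),('c2',(389.4,178.1),(264.8,136.1),.06),('c3',(357.4,199),(283.5,155.2),.06),('A',(192.3,228.3),(302,270.3),.1)]:
    print(nm,onz('scene',a,z),onz('side',b,z),*tri(a,b))
for p in[(284,215.5),(313.5,215.5),(321,316.5),(283.5,316.5),(322,216),(371,216)]: print('side',p,onz('side',p,.04))
for p in[(273,218),(277,234),(202,246),(205,229),(281,244),(287,274),(179,291),(177,259)]: print('scene',p,onz('scene',p,.04))
# refined: edges in side image
for nm in('side','scene'):
    i=cv2.imread(f'pics/{nm}0.png');g=i.max(2)
    if nm=='side':
        for r in(220,230,240,250):
            row=g[r,255:380].astype(int);print(r,[(255+k) for k in np.where(abs(np.diff(row))>40)[0]])
    else:
        for c in(215,230,245,260,270):
            col=g[195:300,c].astype(int);print(c,[(195+k) for k in np.where(abs(np.diff(col))>30)[0]])
E
```

```text
c1 [0.4142 0.2643 0.06  ] [0.4134 0.2686 0.06  ] [0.4142 0.2643 0.0615] 0.0021205854748119948
c2 [0.5244 0.4116 0.06  ] [0.5261 0.4143 0.06  ] [0.5259 0.4105 0.062 ] 9.233975197076196e-05
c3 [0.5688 0.2895 0.06  ] [0.5689 0.2934 0.06  ] [0.569  0.2893 0.0616] 0.0016067284258756069
A [ 0.5539 -0.191   0.1   ] [ 0.5479 -0.1967  0.1   ] [ 0.5492 -0.1909  0.0938] 0.0006624089488487234
side (284, 215.5) [0.5426 0.0461 0.04  ]
side (313.5, 215.5) [0.6109 0.0385 0.04  ]
side (321, 316.5) [ 0.5751 -0.2549  0.04  ]
side (283.5, 316.5) [ 0.5087 -0.2478  0.04  ]
side (322, 216) [0.6302 0.0345 0.04  ]
side (371, 216) [0.7431 0.022  0.04  ]
scene (273, 218) [0.5462 0.0389 0.04  ]
scene (277, 234) [0.6025 0.0336 0.04  ]
scene (202, 246) [ 0.578  -0.1775  0.04  ]
scene (205, 229) [ 0.5246 -0.1573  0.04  ]
scene (281, 244) [0.6376 0.0343 0.04  ]
scene (287, 274) [0.7324 0.0212 0.04  ]
scene (179, 291) [ 0.696  -0.2642  0.04  ]
scene (177, 259) [ 0.5986 -0.2517  0.04  ]
220 [np.int64(261), np.int64(282), np.int64(283), np.int64(312), np.int64(313), np.int64(372), np.int64(378)]
230 [np.int64(260), np.int64(262), np.int64(282), np.int64(283), np.int64(313), np.int64(314), np.int64(375), np.int64(376)]
240 [np.int64(259), np.int64(261), np.int64(282), np.int64(283), np.int64(314), np.int64(377), np.int64(378)]
250 [np.int64(282), np.int64(283), np.int64(315)]
215 [np.int64(202), np.int64(224), np.int64(225), np.int64(226), np.int64(245), np.int64(246), np.int64(289)]
230 [np.int64(222), np.int64(223), np.int64(242), np.int64(243), np.int64(286)]
245 [np.int64(197), np.int64(198), np.int64(220), np.int64(221), np.int64(240), np.int64(241), np.int64(291)]
260 [np.int64(195), np.int64(217), np.int64(218), np.int64(219), np.int64(237), np.int64(238), np.int64(281)]
270 [np.int64(216), np.int64(217), np.int64(236), np.int64(237)]
```

```bash
cat >> h.py <<'E'
from scipy.spatial.transform import Rotation as Ro
S=np.array([.5575,-.113]);YAW=-.118
def tab(x,y): c,s=np.cos(YAW),np.sin(YAW);return S+np.array([c*x-s*y,s*x+c*y])
def R():
    w,x,y,z=arm.state()['ee_rot'];return Ro.from_quat([x,y,z,w]).as_matrix()
def go(P,jaw=None):
    "rows units to target TCP P, turn in units so that tool z is along angle jaw (mod pi)"
    s=arm.state();r=R();d=r.T@(np.array(P)-s['tool_pos'])/.02
    a=np.arctan2(r[1,2],r[0,2])
    t=None
    if jaw is not None:
        e=(jaw-a+np.pi/2)%np.pi-np.pi/2; t=round(-e/.15,2) # tool x down
    print('clock',round(s['clock'],2),'units',d.round(2),'jawang',round(a,3),'turn',t,'tilt',r[:,0].round(3),'F',np.round(s['contact_force'],1),'gap',s['finger_gap'],'q7',np.round(s['q'],2))
E
python3 - <<'E'
from h import *
print(R().round(3))
go([.525,.4125,.16]);go([.4142,.265,.16])
print('green',onz('scene',(327.3,216),.06),'lids',onz('scene',(405.5,215),.05),'flask',onz('scene',(371.5,227),.205))
for y in(0,.081):print(tab(0,y))
print(tab(-.0514,-.255))
E
```

```text
[[-0.    -0.953  0.304]
 [-0.002  0.304  0.953]
 [-1.    -0.    -0.002]]
clock 0.1 units [  3.53 -18.74  -3.6 ] jawang 1.262 turn None tilt [-0.    -0.002 -1.   ] F [ 0.8  0.2 -0.1] gap 0.08532902441779595 q7 [-1.16  0.51 -0.24  1.5   0.13  1.15 -0.15]
clock 0.1 units [  3.55 -15.7  -12.31] jawang 1.262 turn None tilt [-0.    -0.002 -1.   ] F [ 0.8  0.2 -0.1] gap 0.08532902441779595 q7 [-1.16  0.51 -0.24  1.5   0.13  1.15 -0.15]
green [0.59945292 0.18440731 0.06      ] lids [0.65692496 0.40231902 0.05      ] flask [0.75572012 0.22775847 0.205     ]
[ 0.5575 -0.113 ]
[ 0.56703583 -0.03256327]
[ 0.47643721 -0.36017561]
```

Both views agree to within 4 mm and the heights match, against about 10 mm of jaw clearance per side. I'll take c2 and c1; c3 stays, since it's hemmed in by the green cup.

```bash
python3 -m creep '[[0.2,-1,-0.2,0],[0.2,-1,-0.2,0],[0.2,-1,-0.2,0],[0.2,-1,-0.2,0],[0.2,-1,-0.2,0],[0.2,-1,-0.2,0],[0.2,-1,-0.2,0],[0.2,-1,-0.2,0]]' 1
python3 -m creep '[[0.2,-1,-0.2,0],[0.2,-1,-0.2,0],[0.2,-1,-0.2,0],[0.2,-1,-0.2,0],[0.2,-1,-0.2,0],[0.2,-1,-0.2,0],[0.2,-1,-0.2,0],[0.2,-1,-0.2,0]]'
python3 -m creep '[[0.2,-1,-0.2,0],[0.1,-1,-0.2,0],[0,-0.74,0,0],[0,0,0,0],[0,0,0,0]]'
python3 - <<'E'
from h import *
go([.525,.4125,.018],-.118)
E
```

```text
clock: 0.9
tool_pos: [0.3333, 0.5156, 0.1987]
ee_rot: [0.571, -0.417, 0.571, 0.417]
contact_force: [0.7, 0.3, 0.7]
finger_gap: 0.0855
clock: 1.7
tool_pos: [0.4759, 0.4365, 0.1666]
ee_rot: [0.571, -0.417, 0.571, 0.417]
contact_force: [-0.2, -1.0, 0.9]
finger_gap: 0.0852
clock: 2.2
tool_pos: [0.5248, 0.4134, 0.1613]
ee_rot: [0.571, -0.417, 0.571, 0.417]
contact_force: [-1.4, 0.2, 0.3]
finger_gap: 0.0855
clock 2.2 units [ 7.16 -0.03 -0.04] jawang 1.262 turn 9.2 tilt [-0.001  0.001 -1.   ] F [-1.4  0.2  0.3] gap 0.08554769959904601 q7 [-0.59  0.63 -0.2   1.47  0.14  1.05  0.44]
```

Tracking is good. I'll descend, grip, lift, and start the turn to check its sign.

```bash
python3 -m creep '[[1,0,0,0],[1,0,0,0],[1,0,0,0],[1,0,0,0],[1,0,0,0],[1,0,0,0],[0.6,0,0,0],[0.5,0,0,0]]'
python3 -m creep '[[0,0,0,0],[0,0,0,0],[0,0,0,0],[0,0,0,0],[0,0,0,0],[0,0,0,0],[0,0,0,0]]' -1
python3 -m creep '[[-0.5,0,0,0],[-1,0,0,0],[-1,0,0,0],[-1,0,0,0],[-1,0,0,0],[-1,0,0,0],[-1,0,0,0],[-1,0,0,0]]'
python3 -m creep '[[0,0,0,0.5],[0,0,0,0.5]]'
python3 - <<'E'
from h import *
go([*tab(0,.081),.06],-.118)
cv2.imwrite('pics/grip1.png',viewer.snapshot('side')[60:240,150:420,::-1].repeat(2,0).repeat(2,1))
E
```

```text
clock: 3.0
tool_pos: [0.5241, 0.4138, 0.0188]
ee_rot: [0.571, -0.417, 0.571, 0.418]
contact_force: [0.9, 0.5, 0.1]
finger_gap: 0.0856
clock: 3.7
tool_pos: [0.5255, 0.4132, 0.02]
ee_rot: [0.571, -0.417, 0.571, 0.417]
contact_force: [0.1, -0.5, 6.3]
finger_gap: 0.0622
clock: 4.5
tool_pos: [0.5249, 0.4127, 0.1704]
ee_rot: [0.571, -0.417, 0.571, 0.417]
contact_force: [-0.5, 0.2, -0.4]
finger_gap: 0.0623
clock: 4.7
tool_pos: [0.5253, 0.4129, 0.1705]
ee_rot: [0.602, -0.372, 0.601, 0.372]
contact_force: [-0.9, -0.0, -1.8]
finger_gap: 0.0622
clock 4.7 units [  5.51 -11.79 -19.02] jawang 1.109 turn 8.18 tilt [ 0.001  0.001 -1.   ] F [-0.9 -0.  -1.8] gap 0.062170486265870656 q7 [-0.61  0.62 -0.16  1.46  0.11  1.07  0.31]
```

View pics/grip1.png

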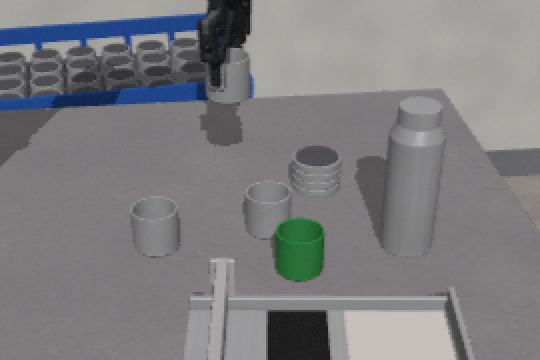

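Cup held upright, gap 62 mm, others undisturbed. Now I'll finish the yaw and then carry.

```bash
python3 -m creep '[[0,0,0,1],[0,0,0,1],[0,0,0,1],[0,0,0,1],[0,0,0,1],[0,0,0,1],[0,0,0,1],[0,0,0,1]]'
python3 -m creep '[[0,0,0,0.2],[0,0,0,0]]'
python3 - <<'E'
from h import *
go([*tab(0,.081),.12],-.118)
E
```

```text
clock: 5.55
tool_pos: [0.5248, 0.4129, 0.1693]
ee_rot: [0.706, 0.033, 0.707, -0.033]
contact_force: [-0.5, 0.4, -0.4]
finger_gap: 0.0626
clock: 5.75
tool_pos: [0.5248, 0.413, 0.1692]
ee_rot: [0.706, 0.04, 0.706, -0.041]
contact_force: [0.2, -0.1, -1.5]
finger_gap: 0.0625
clock 5.75 units [  2.47 -21.89   4.64] jawang -0.114 turn 0.02 tilt [-0. -0. -1.] F [ 0.2 -0.1 -1.5] gap 0.0624720558398138 q7 [-0.8   0.62  0.17  1.47 -0.11  1.06 -0.72]
```

```bash
python3 -m creep '[[0,-1,0.2,0],[0,-1,0.2,0],[0,-1,0.2,0],[0,-1,0.2,0],[0,-1,0.2,0],[0,-1,0.2,0],[0,-1,0.2,0],[0,-1,0.2,0]]'
python3 -m creep '[[0,-1,0.2,0],[0,-1,0.2,0],[0,-1,0.2,0],[0,-1,0.2,0],[0,-1,0.2,0],[0,-1,0.2,0],[0,-1,0.2,0],[0,-1,0.2,0]]'
python3 -m creep '[[0,-1,0.2,0],[0,-1,0.2,0],[0,-1,0.2,0],[0,-1,0.2,0],[0,-1,0.4,0],[0,-0.9,0.2,0],[0.5,0,0,0],[0,0,0,0]]'
python3 - <<'E'
from h import *
go([*tab(0,.081),.062],-.118)
for n,(y0,y1,x0,x1) in{'scene':(180,310,105,305)}.items():
    cv2.imwrite('pics/pl1.png',cv2.resize(viewer.snapshot('side')[120:350,200:420,::-1],None,fx=2,fy=2))
E
```

```text
clock: 6.55
tool_pos: [0.5382, 0.2485, 0.1694]
ee_rot: [0.706, 0.042, 0.706, -0.041]
contact_force: [-0.1, 1.1, -0.9]
finger_gap: 0.0628
clock: 7.35
tool_pos: [0.5509, 0.0859, 0.1695]
ee_rot: [0.706, 0.042, 0.706, -0.041]
contact_force: [0.5, 0.4, -0.0]
finger_gap: 0.0627
clock: 8.15
tool_pos: [0.5638, -0.033, 0.158]
ee_rot: [0.705, 0.042, 0.707, -0.042]
contact_force: [-0.6, 1.1, -0.8]
finger_gap: 0.0624
clock 8.15 units [4.8  0.04 0.17] jawang -0.119 turn -0.0 tilt [-0.002  0.001 -1.   ] F [-0.6  1.1 -0.8] gap 0.06243521829350216 q7 [-0.11  0.49  0.19  1.77 -0.12  0.9   0.01]
```

View pics/pl1.png

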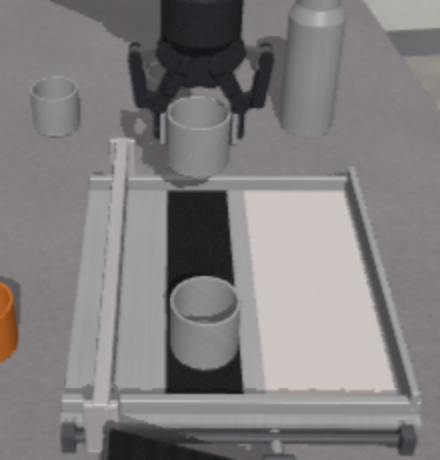

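Cup is upright above the strip. Lower, release, lift.

```bash
python3 -m creep '[[1,0,0.1,0],[1,0,0,0],[1,0,0,0],[0.8,0,0,0],[0.5,0,0,0],[0.3,0,0,0],[0.25,0,0,0],[0,0,0,0]]'
python3 -m creep '[[0.05,0,0,0],[0,0,0,0]]'
python3 - <<'E'
from h import *
go([*tab(0,.081),.06],-.118)
E
```

```text
clock: 9.0
tool_pos: [0.5669, -0.0329, 0.0621]
ee_rot: [0.706, 0.042, 0.706, -0.042]
contact_force: [-0.9, -0.0, -1.2]
finger_gap: 0.0622
clock: 9.2
tool_pos: [0.5672, -0.0332, 0.0617]
ee_rot: [0.706, 0.042, 0.706, -0.042]
contact_force: [-0.2, 0.2, -0.4]
finger_gap: 0.0626
clock 9.2 units [ 0.09  0.03 -0.01] jawang -0.118 turn -0.0 tilt [ 0.001 -0.    -1.   ] F [-0.2  0.2 -0.4] gap 0.06258712895215603 q7 [-0.09  0.61  0.16  1.86 -0.15  0.68  0.04]
```

```bash
python3 -m creep '[[0.08,0,0,0],[0.05,0,0,0],[0,0,0,0]]'
python3 -m creep '[[0,0,0,0],[0,0,0,0],[0,0,0,0],[0,0,0,0]]' 1
python3 -m creep '[[-0.3,0,0,0],[-0.6,0,0,0],[-1,0,0,0],[-1,0,0,0],[-1,0,0,0],[-1,0,0,0],[0,0,0,0]]'
python3 - <<'E'
from h import *
go([.414,.266,.16],-.118)
E
```

```text
clock: 9.5
tool_pos: [0.5673, -0.0332, 0.0599]
ee_rot: [0.706, 0.042, 0.705, -0.042]
contact_force: [-2.0, -0.4, 9.3]
finger_gap: 0.0624
clock: 9.9
tool_pos: [0.5669, -0.0331, 0.0586]
ee_rot: [0.706, 0.042, 0.706, -0.042]
contact_force: [-0.6, 1.0, 0.5]
finger_gap: 0.0853
clock: 10.6
tool_pos: [0.5687, -0.0334, 0.1604]
ee_rot: [0.708, 0.042, 0.704, -0.042]
contact_force: [0.4, 0.2, 0.1]
finger_gap: 0.0854
clock 10.6 units [-0.03 13.96 -9.45] jawang -0.118 turn -0.0 tilt [ 0.006 -0.    -1.   ] F [0.4 0.2 0.1] gap 0.08537681883532788 q7 [-0.11  0.49  0.19  1.76 -0.12  0.9   0.01]
```

```bash
python3 -m creep '[[0,1,-0.7,0],[0,1,-0.7,0],[0,1,-0.7,0],[0,1,-0.7,0],[0,1,-0.7,0],[0,1,-0.7,0],[0,1,-0.7,0],[0,1,-0.7,0]]'
python3 -m creep '[[0,1,-0.7,0],[0,1,-0.7,0],[0,1,-0.7,0],[0,1,-0.6,0],[0,1,-0.6,0],[0,0.95,-0.6,0],[0,0,0,0],[0,0,0,0]]'
python3 - <<'E'
from h import *
go([.414,.266,.018],-.118)
cv2.imwrite('pics/pl2.png',cv2.resize(viewer.snapshot('side')[100:350,150:420,::-1],None,fx=2,fy=2))
E
```

```text
clock: 11.4
tool_pos: [0.4738, 0.1397, 0.1568]
ee_rot: [0.706, 0.042, 0.706, -0.042]
contact_force: [0.0, -0.2, -0.4]
finger_gap: 0.0856
clock: 12.2
tool_pos: [0.4109, 0.2663, 0.1567]
ee_rot: [0.706, 0.041, 0.706, -0.041]
contact_force: [0.8, -0.9, -0.1]
finger_gap: 0.0854
clock 12.2 units [6.93 0.01 0.15] jawang -0.117 turn 0.01 tilt [ 0. -0. -1.] F [ 0.8 -0.9 -0.1] gap 0.08541327440330254 q7 [-0.75  0.38  0.17  1.96 -0.09  0.8  -0.65]
```

View pics/pl2.png

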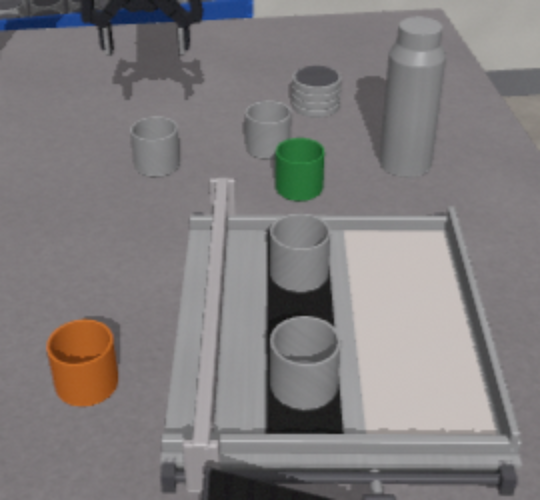

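Cup placed upright on the strip with a free slot in the middle. I'll grip c1 and carry it there.

```bash
python3 -m creep '[[1,0,0.1,0],[1,0,0,0],[1,0,0,0],[1,0,0,0],[1,0,0,0],[1,0,0,0],[0.5,0,0,0],[0.4,0,0,0]]'
python3 -m creep '[[0,0,0,0],[0,0,0,0],[0,0,0,0],[0,0,0,0],[0,0,0,0],[0,0,0,0],[0,0,0,0]]' -1
python3 -m creep '[[-0.5,0,0,0],[-1,0,0,0],[-1,0,0,0],[-1,0,0,0],[-1,0,0,0],[-1,0,0,0],[-1,0,0,0],[-1,0,0,0]]'
python3 - <<'E'
from h import *
for u in((300,219),(302.5,270)):
    p=onz('side',u,.1)[:2];c,s=np.cos(YAW),np.sin(YAW);print(p,np.array([[c,s],[-s,c]])@(p-S))
go([*tab(0,0),.17],-.118)
E
```

```text
clock: 13.05
tool_pos: [0.4134, 0.2651, 0.0181]
ee_rot: [0.706, 0.042, 0.706, -0.042]
contact_force: [-0.7, 0.4, -0.3]
finger_gap: 0.0851
clock: 13.75
tool_pos: [0.4136, 0.2663, 0.0194]
ee_rot: [0.706, 0.042, 0.705, -0.041]
contact_force: [-0.7, -0.2, 5.9]
finger_gap: 0.0629
clock: 14.55
tool_pos: [0.4128, 0.2659, 0.1701]
ee_rot: [0.706, 0.042, 0.706, -0.042]
contact_force: [-0.1, 0.0, -0.7]
finger_gap: 0.0625
[ 0.56557324 -0.04739536] [0.00029371 0.06609886]
[ 0.54894589 -0.19606725] [ 0.00128458 -0.08349665]
clock 14.55 units [ 1.000e-02 -1.796e+01  9.420e+00] jawang -0.118 turn -0.0 tilt [ 0.  0. -1.] F [-0.1  0.  -0.7] gap 0.062489027198983325 q7 [-0.75  0.37  0.17  1.94 -0.08  0.84 -0.65]
```

The side-view readback puts the placed cup at local y≈66 mm rather than 81 mm, so I'll measure with both views before filling the slot.

```bash
python3 - <<'E'
from h import *
a=viewer.snapshot('scene')[205:255,165:295,::-1];b=viewer.snapshot('side')[200:310,270:350,::-1]
c=np.zeros((600,800,3),np.uint8);c[:250,:650]=cv2.resize(a,None,fx=5,fy=5,interpolation=0);c[260:590,:240]=cv2.resize(b,None,fx=3,fy=3,interpolation=0)
# predicted rims for y=.081,.066
for y,col in((.081,(0,0,255)),(-.081,(255,0,0))):
    for t in np.linspace(0,2*np.pi,60):
        P=[*tab(.0305*np.cos(t),y+.0305*np.sin(t)),.1]
        u=(px('scene',P)-[165,205]+.5)*5;v=(px('side',P)-[270,200]+.5)*3+[0,260]
        for w in(u,v): c[int(w[1]),int(w[0])]=col
cv2.imwrite('pics/m.png',c)
E
```

```text
(no output)
```

View pics/m.png

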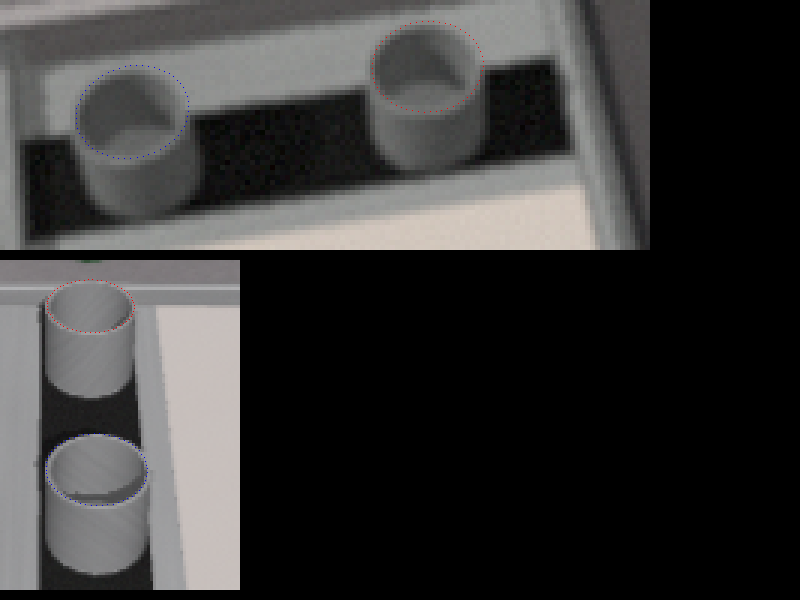

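Both predicted rims, at local y=±81 mm, sit on the observed rims in both views (scene crop (130,112) and (428,66)). My earlier pixel reading was the error, and the middle slot is centred at 0. Carrying.

```bash
python3 -m creep '[[0,-1,0.5,0],[0,-1,0.5,0],[0,-1,0.5,0],[0,-1,0.5,0],[0,-1,0.5,0],[0,-1,0.5,0],[0,-1,0.5,0],[0,-1,0.5,0]]'
python3 -m creep '[[0,-1,0.5,0],[0,-1,0.5,0],[0,-1,0.5,0],[0,-1,0.5,0],[0,-1,0.5,0],[0,-1,0.5,0],[0,-1,0.5,0],[0,-1,0.5,0]]'
python3 -m creep '[[0,-1,0.7,0],[0,-0.95,0.7,0],[0,0,0,0],[0,0,0,0]]'
python3 - <<'E'
from h import *
go([*tab(0,0),.062],-.118)
E
```

```text
clock: 15.45
tool_pos: [0.4733, 0.0968, 0.1683]
ee_rot: [0.706, 0.042, 0.706, -0.042]
contact_force: [1.2, -0.2, -0.2]
finger_gap: 0.0625
clock: 16.25
tool_pos: [0.534, -0.0713, 0.1682]
ee_rot: [0.705, 0.042, 0.706, -0.042]
contact_force: [-0.1, 0.3, -0.7]
finger_gap: 0.0626
clock: 16.65
tool_pos: [0.5569, -0.1126, 0.168]
ee_rot: [0.705, 0.042, 0.706, -0.042]
contact_force: [-0.1, 1.0, -1.0]
finger_gap: 0.0624
clock 16.65 units [ 5.3  -0.01  0.04] jawang -0.119 turn -0.01 tilt [-0.002  0.    -1.   ] F [-0.1  1.  -1. ] gap 0.062436206515342076 q7 [ 0.01  0.48  0.23  1.75 -0.13  0.93  0.17]
```

```bash
python3 -m creep '[[1,0,0,0],[1,0,0,0],[1,0,0,0],[1,0,0,0],[0.6,0,0,0],[0.4,0,0,0],[0.3,0,0,0],[0,0,0,0]]'
python3 -m creep '[[0.07,0,0,0],[0.06,0,0,0],[0,0,0,0]]'
python3 -m creep '[[0,0,0,0],[0,0,0,0],[0,0,0,0],[0,0,0,0]]' 1
python3 -m creep '[[-0.3,0,0,0],[-0.6,0,0,0],[-1,0,0,0],[-1,0,0,0],[-1,0,0,0],[-1,0,0,0],[0,0,0,0]]'
python3 - <<'E'
from h import *
go([*tab(-.0514,-.255),.13],-.118)
cv2.imwrite('pics/three.png',cv2.resize(viewer.snapshot('side')[190:420,200:420,::-1],None,fx=2.5,fy=2.5))
# pedal tread: dark patch corners (both views) at rest
E
```

```text
clock: 17.45
tool_pos: [0.5573, -0.1123, 0.0624]
ee_rot: [0.706, 0.042, 0.706, -0.042]
contact_force: [0.0, -1.0, -1.2]
finger_gap: 0.0628
clock: 17.75
tool_pos: [0.5577, -0.1126, 0.0604]
ee_rot: [0.706, 0.042, 0.706, -0.042]
contact_force: [0.0, -0.6, -1.5]
finger_gap: 0.0622
clock: 18.15
tool_pos: [0.5576, -0.1126, 0.0602]
ee_rot: [0.706, 0.042, 0.706, -0.042]
contact_force: [-0.2, 0.0, -0.4]
finger_gap: 0.0856
clock: 18.85
tool_pos: [0.5592, -0.1131, 0.1619]
ee_rot: [0.708, 0.042, 0.704, -0.042]
contact_force: [-0.8, -0.4, 0.1]
finger_gap: 0.0854
clock 18.85 units [  1.58 -12.75  -2.66] jawang -0.118 turn -0.0 tilt [ 0.006 -0.001 -1.   ] F [-0.8 -0.4  0.1] gap 0.08539267452684723 q7 [ 0.01  0.49  0.23  1.76 -0.13  0.9   0.17]
```

View pics/three.png

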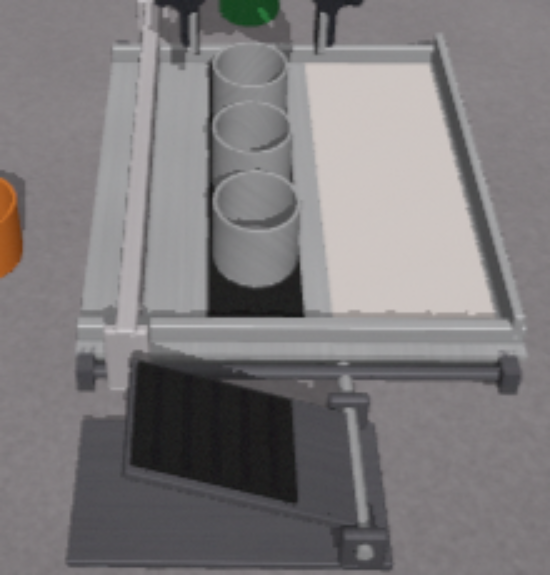

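Three cups stand upright in a row on the strip (crop (250,65), (252,130), (256,205)). The tread's rubber is at crop corners (137,362)–(297,502). I'll check the press point against it.

```bash
python3 - <<'E'
from h import *
cs=[(117,221),(140,216),(144,249.5),(121,253.5)]
ss=[(200+x/2.5,190+y/2.5) for x,y in((130,468),(137,362),(292,400),(297,502))]
ss=[ss[0],ss[1],ss[2],ss[3]]
c,s=np.cos(YAW),np.sin(YAW)
for a,b in zip(cs,ss):
    P,e=tri(a,b);print(P.round(3),round(e,4),'local',(np.array([[c,s],[-s,c]])@(P[:2]-S)).round(3))
print(px('side',[*tab(-.0514,-.255),.08]),px('scene',[*tab(-.0514,-.255),.08]))
E
```

```text
[ 0.449 -0.387  0.078] 0.0042 local [-0.076 -0.285]
[ 0.457 -0.321  0.088] 0.006 local [-0.075 -0.218]
[ 0.552 -0.332  0.055] 0.0021 local [ 0.021 -0.219]
[ 0.543 -0.397  0.049] 0.0055 local [ 0.019 -0.283]
[270.46799421 359.76257926] [127.90924656 225.39850347]
```

The point agrees with the measured tread: rubber local y −218…−284, centre −251. Moving over it with the fingers shut.

```bash
python3 -m creep '[[0,-1,-0.2,0],[0,-1,-0.2,0],[0,-1,-0.2,0],[0,-1,-0.2,0],[0,-1,-0.2,0],[0,-1,-0.2,0],[0,-1,-0.2,0],[0,-1,-0.2,0]]' -1
python3 -m creep '[[0,-1,-0.2,0],[0,-1,-0.2,0],[0,-1,-0.3,0],[0,-1,-0.2,0],[0,-0.65,-0.1,0],[0,0,0,0],[0,0,0,0]]'
python3 - <<'E'
from h import *
go([*tab(-.0514,-.254),.083],-.118)
E
```

```text
clock: 19.7
tool_pos: [0.5061, -0.2682, 0.1575]
ee_rot: [0.705, 0.042, 0.706, -0.042]
contact_force: [-0.2, -0.4, 0.6]
finger_gap: 0.0001
clock: 20.4
tool_pos: [0.4763, -0.3568, 0.1577]
ee_rot: [0.706, 0.042, 0.706, -0.041]
contact_force: [0.3, 0.6, 0.6]
finger_gap: 0.0
clock 20.4 units [ 3.74 -0.12  0.03] jawang -0.118 turn 0.0 tilt [-0.     0.001 -1.   ] F [0.3 0.6 0.6] gap 1.1720212761213335e-05 q7 [ 0.46  0.53  0.23  1.69 -0.14  0.94  0.62]
```

```bash
python3 -m creep '[[0.8,-0.1,0,0],[0.8,0,0,0],[0.8,0,0,0],[0.6,0,0,0],[0.4,0,0,0],[0.2,0,0,0],[0.1,0,0,0],[0,0,0,0]]'
python3 -m creep '[[0.05,0,-0.01,0],[0.05,0,-0.01,0],[0.05,0,-0.01,0],[0.05,0,-0.01,0],[0.05,0,-0.01,0],[0.05,0,-0.01,0],[0.05,0,-0.01,0],[0.05,0,-0.01,0]]'
python3 -m creep '[[0.05,0,-0.01,0],[0.05,0,-0.01,0],[0.05,0,-0.01,0],[0.05,0,-0.01,0],[0.05,0,-0.01,0],[0.05,0,-0.01,0],[0.05,0,-0.01,0],[0.05,0,-0.01,0]]'
```

```text
clock: 21.2
tool_pos: [0.4761, -0.3596, 0.0844]
ee_rot: [0.706, 0.042, 0.706, -0.042]
contact_force: [-0.2, 0.3, -0.9]
finger_gap: -0.0003
clock: 22.0
tool_pos: [0.4741, -0.3597, 0.076]
ee_rot: [0.706, 0.042, 0.706, -0.042]
contact_force: [-2.5, -0.2, 5.4]
finger_gap: -0.0001
clock: 22.8
tool_pos: [0.4723, -0.3594, 0.0686]
ee_rot: [0.706, 0.042, 0.706, -0.042]
contact_force: [-4.7, 1.2, 14.0]
finger_gap: 0.0002
```

```bash
python3 -m creep '[[0.05,0,-0.015,0],[0.05,0,-0.015,0],[0.05,0,-0.015,0],[0.05,0,-0.015,0],[0.05,0,-0.015,0],[0.05,0,-0.015,0],[0.05,0,-0.015,0],[0.05,0,-0.015,0]]'
python3 -m creep '[[0.05,0,-0.015,0],[0.05,0,-0.015,0],[0.05,0,-0.015,0],[0.05,0,-0.015,0],[0.05,0,-0.015,0],[0.05,0,-0.015,0],[0.05,0,-0.015,0],[0.05,0,-0.015,0]]'
```

```text
clock: 23.6
tool_pos: [0.4699, -0.3592, 0.0609]
ee_rot: [0.706, 0.042, 0.706, -0.042]
contact_force: [-3.7, 0.7, 13.2]
finger_gap: 0.0
clock: 24.4
tool_pos: [0.4681, -0.359, 0.053]
ee_rot: [0.706, 0.042, 0.706, -0.042]
contact_force: [-3.8, 1.6, 12.8]
finger_gap: -0.0
```

```bash
python3 -m creep '[[0.05,0,-0.015,0],[0.05,0,-0.015,0],[0.05,0,-0.015,0],[0.05,0,-0.015,0],[0.05,0,-0.015,0],[0.05,0,-0.015,0],[0.05,0,-0.015,0],[0.05,0,-0.015,0]]'
python3 -m creep '[[0.05,0,-0.01,0],[0.05,0,-0.01,0],[0.05,0,-0.01,0],[0.05,0,-0.01,0]]'
python3 - <<'E'
from h import *
go([*tab(-.0624,-.255),.037],-.118)
cv2.imwrite('pics/press.png',cv2.resize(viewer.snapshot('side')[180:420,200:420,::-1],None,fx=2.4,fy=2.4))
E
```

```text
clock: 25.2
tool_pos: [0.4666, -0.3588, 0.0453]
ee_rot: [0.707, 0.041, 0.705, -0.042]
contact_force: [-1.1, 2.3, 14.3]
finger_gap: 0.0003
clock: 25.6
tool_pos: [0.4661, -0.3587, 0.0414]
ee_rot: [0.707, 0.041, 0.705, -0.042]
contact_force: [-0.5, 1.3, 14.5]
finger_gap: -0.0001
clock 25.6 units [ 0.22 -0.01 -0.03] jawang -0.118 turn 0.0 tilt [ 0.003 -0.001 -1.   ] F [-0.5  1.3 14.5] gap -0.00013463300092431715 q7 [ 0.5   0.66  0.19  1.83 -0.19  0.66  0.67]
```

View pics/press.png

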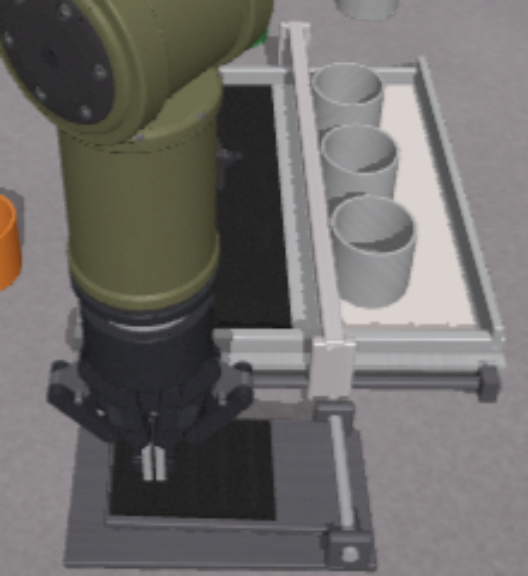

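Cups are upright on the tray (crop (347,95), (360,155), (373,230)) and the pedal is nearly at its stop. I'll press until the force rises, then hold.

```bash
python3 -m creep '[[0.05,0,0,0],[0.05,0,0,0],[0,0,0,0]]'
python3 -m creep '[[0.05,0,0,0],[0,0,0,0]]'
```

```text
clock: 25.95
tool_pos: [0.466, -0.3588, 0.0397]
ee_rot: [0.707, 0.041, 0.705, -0.042]
contact_force: [-1.6, 2.0, 18.1]
finger_gap: -0.0
clock: 26.15
tool_pos: [0.466, -0.3588, 0.0397]
ee_rot: [0.707, 0.041, 0.705, -0.042]
contact_force: [-3.9, 3.9, 26.5]
finger_gap: 0.0
```

At the stop: height fixed while the force rose from 18 to 26 N. Hold 0.8 s, then come up smoothly.

```bash
python3 -m creep '[[0,0,0,0],[0,0,0,0],[0,0,0,0],[0,0,0,0],[0,0,0,0],[0,0,0,0],[0,0,0,0],[0,0,0,0]]'
python3 -m creep '[[-0.1,0,0.01,0],[-0.1,0,0.02,0],[-0.1,0,0.02,0],[-0.1,0,0.02,0],[-0.1,0,0.02,0],[-0.1,0,0.02,0],[-0.1,0,0.03,0],[-0.1,0,0.03,0]]'
python3 -m creep '[[-0.1,0,0.03,0],[-0.1,0,0.03,0],[-0.1,0,0.03,0],[-0.1,0,0.03,0],[-0.1,0,0.03,0],[-0.1,0,0.03,0],[-0.1,0,0.03,0],[-0.1,0,0.03,0]]'
python3 -m creep '[[-0.1,0,0.03,0],[-0.1,0,0.03,0],[-0.1,0,0.03,0],[-0.1,0,0.03,0],[-0.1,0,0.03,0],[-0.2,0,0.03,0],[-0.3,0,0.03,0],[-0.4,0,0.03,0]]'
python3 -m creep '[[-0.7,0,0,0],[-1,0,0,0],[-1,0,0,0],[-1,0,0,0],[0,0,0,0],[0,0,0,0],[0,0,0,0],[0,0,0,0]]'
python3 - <<'E'
from h import *
a=viewer.snapshot('scene')[140:320,100:440,::-1]
b=viewer.snapshot('side')[120:420,170:420,::-1]
c=np.zeros((600,800,3),np.uint8);c[:212,:400]=cv2.resize(a,(400,212));c[:480,400:800]=cv2.resize(b,(400,480));cv2.imwrite('pics/end.png',c)
go([0,0,0])
E
```

```text
clock: 26.95
tool_pos: [0.466, -0.3588, 0.0396]
ee_rot: [0.707, 0.041, 0.705, -0.042]
contact_force: [-3.8, 4.2, 25.8]
finger_gap: -0.0004
clock: 27.75
tool_pos: [0.4681, -0.359, 0.0533]
ee_rot: [0.706, 0.042, 0.706, -0.042]
contact_force: [-2.5, 0.1, 5.4]
finger_gap: -0.0002
clock: 28.55
tool_pos: [0.4727, -0.3594, 0.0691]
ee_rot: [0.706, 0.042, 0.706, -0.042]
contact_force: [-2.3, -0.1, 3.3]
finger_gap: 0.0002
clock: 29.35
tool_pos: [0.4774, -0.3593, 0.0971]
ee_rot: [0.705, 0.042, 0.706, -0.041]
contact_force: [-0.5, 0.4, -0.2]
finger_gap: 0.0001
clock: 30.15
tool_pos: [0.4772, -0.3595, 0.1701]
ee_rot: [0.705, 0.042, 0.706, -0.041]
contact_force: [-0.6, -0.8, -0.7]
finger_gap: 0.0002
clock 30.25 units [  8.56  15.04 -25.81] jawang -0.118 turn None tilt [-0.001  0.001 -1.   ] F [ 0.1  0.3 -0.7] gap -0.00023327175709617436 q7 [ 0.46  0.52  0.23  1.67 -0.14  0.97  0.62]
```

View pics/end.png

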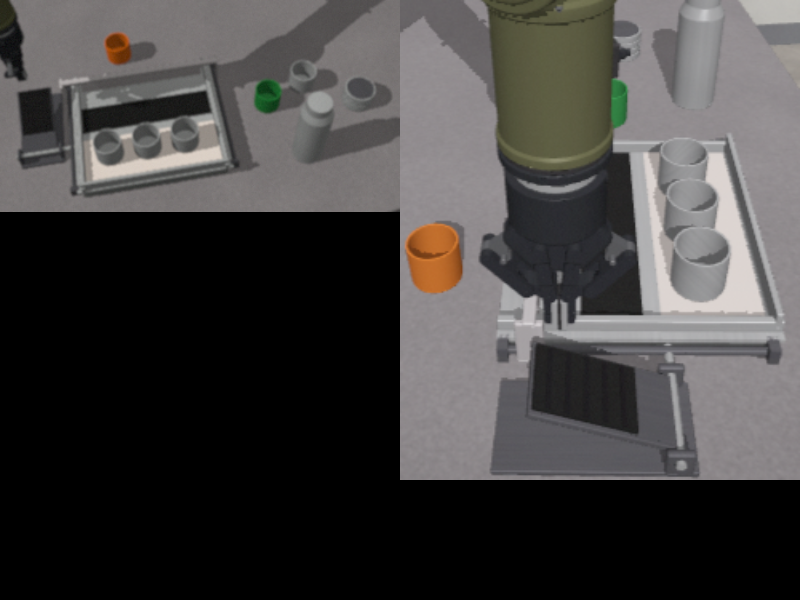

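Three cups stand upright on the white tray (scene crop (108,147), (146,140), (184,134)). The pedal is up and the pusher is back. The fourth cup, green cup, lids and flask are where they were, and the gripper touches nothing.

```bash
python3 -c "
from plant import arm
print(arm.hand_in())"
```

```text
the job is handed in; nothing more can be done
None
```

The job is done and handed in at about 30 s on the clock, out of the 64 s allowed. I put two of the bench cups on the strip beside the first, making a row of three about 81 mm apart. I then pressed the pedal slowly to its stop, held it there for about 0.8 s, and let it come back up gently. The force peaked at about 27 N.

**Last checks:** the final pictures show all three cups upright on the white tray, with the pedal up and the pusher back. The last cup, the green cup, the flask and the lids look undisturbed. The gripper was clear above everything, with close to zero force.

**One disagreement:** a by-eye reading once put the first cup I placed about 15 mm off along the strip. Drawing its expected rim in both camera views showed the cup was where I had aimed and the reading was wrong. I viewed 9 pictures.

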